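# Clear the sweet wrappers, then offer the sweet in its dish

## Robot

A 6-joint arm with a two-finger parallel gripper is mounted at the origin on a cart in front of the work surface, level with it; the furniture and walls round the work are solid. World frame = base frame: x ahead of the robot, y to its left, z up, the work surface at z = 0. Lengths are in mm, angles in rad, forces in N, time in s.
With the tool pointing down it reaches from about 275 to 975 mm from the base axis. Payload 8.4 kg.
Tool frame: the origin (TCP) lies on the front face of the gripper's body, between the roots of the fingers; the fingertips stand 88 mm ahead of it and the grasp point (between the pads) lies 69 mm ahead of it (env.tip_reach is the distance from the TCP to the fingertips, in mm); z points along the fingers, y is the line along which they close (so a half turn about z gives the same grasp; the last joint's range is limited). The gripper opens to 92 mm and grips with 3 to 60 N. Pads are 20 mm wide; open, the fingers measure 128 mm over their backs; the gripper's body (75 mm by 189 mm) begins 69 mm behind the grasp point.
Start: joints at [1.296, 0.353, 1.633, -0, 1.155, -0.002], TCP at [168.392, 601.891, 302.683] pointing down, gripper open.
Joint ranges: [-2.63, 2.63], [-0.92, 2.1], [0.06, 2.66], [-1.3, 4.44], [0, 2.69], [-3.02, 3.02]. Speed limits (rad/s): [2.22, 2.22, 2.79, 3.14, 3.14, 3.14].

## Interface

Orientations are given as a unit quaternion [x, y, z, w].
In Python, from plant import env gives the robot as it stands. The module is installed in compiled form; this text tells all that it offers.
- The arm moves only by the shell command python3 -m creep 'ROWS'. ROWS is JSON, a list of rows, each a list of 7 numbers: the shift along the tool's x, y, z in m, then the turn, a rotation vector about the tool's x, y, z in degrees, then the closure, from -1 (fully open) to 1 (shut), so that 0 is half open. A call has 1 to 12 rows; each row is the pose to reach, as a shift and turn from the pose commanded when the call began, along the tool's axes at that moment; what a row does not reach only later rows make up. A row lasts 1/10 s, in which the tool goes at most 50 mm and 8.59 degrees, less where a joint would pass 70% of its speed; a pose out of reach is approached as far as the arm can. A call with a gripper value outside its range is refused whole. The fingers move at their own pace and stop on an object; the grip force is fixed at half the most. Time passes only in rows, so rows that repeat a pose let the fingers close. It gives the time, the measured TCP pose, the force, the opening and the grip force at its end, in the units of the state.
- env.sense(): the state, without advancing time (a new reading comes with each control period).
- env.get_image(name): name is "side" or "top"; returns the picture (420x560x3 uint8, blue, green, red); there is no depth.
- env.calibration(name): a dict with "fx", "fy", "cx", "cy" (pixels), "R" (3x3) and "t" (3): a world point X has camera coordinates R X + t. Camera axes: x right, y down, z forward; pixel columns grow to the right and rows downward; lengths in mm; the calibration is good to about 2 mm. A picture is of the moment at which its call begins. calibration takes no time and is no camera call.
- env.sign_off(): hands the job in; it is judged then, once.
The state is a dict: "time_s": time; "joint_positions": joint angles; "qd": joint speeds; "joint_efforts": joint torques, N m; "position": TCP position; "orientation": TCP orientation; "ft_force": force on the tool from outside, world axes, zero at the start; "ft_torque": the same for the moment, N m; "gripper_width": finger opening in mm; "grasp_force": force on a finger pad.
Only numpy, scipy, OpenCV 4.12 (cv2) and the standard library are available. Lean on these libraries where they do the work, as an engineer would, in place of code of your own. Each camera call takes 0.05 s, during which the arm holds its last target. There are 200 camera calls.

## Task

Get ready to offer the sweet: first clear the two crumpled foil wrappers off the wooden board into the green scrap pail. Then lift the white dish by the wooden grip of its handle, keep it level and turn it about a quarter turn so that the handle runs along the long side of the board, with the red sweet staying inside the blue ring all the time. Finish still holding the dish in the gripper, level and at rest, over the middle of the board and about 8 cm above it; do not put it down, and leave the other things on the worktop alone.

Things in the scene. Friction and masses are not known exactly. Their poses are not given: they have to be found in the camera images.
- dish: Loose white round dish, 0.25 kg, rim 150 mm across, 22 mm high, wire handle arching over it. Origin: centre of its underside; x along the handle (feet at x = +-70 mm), z up. Inside: level floor, radius 12 mm, 5 mm up, then an 8 degree cone; blue ring of 31 mm radius. Stands on the worktop left or right of the board (pail on the other side), handle pointing away from the robot within 9 degrees.
- dish_grip (a point): Middle of the wooden grip at the top of the dish's handle, 90 mm above the dish's underside on its axis. The grip is a bar 64 mm long along the dish's x, 14 mm wide (y) and 18 mm high; free space all round it and 50 mm free below it, above the sweet. Grasp it from above with the fingers closing across the 14 mm.
- sweet_center (a point): Centre of the loose red ball-shaped sweet, 28 mm in diameter, 18 g, that lies in the middle of the dish and rolls easily.
- board: Wooden serving board, fixed, 170 mm along its x, 220 mm along its y (the long side), 14 mm thick, dark strips at the two short ends. Origin: centre of its underside, on the worktop (z = 0). It lies in front of the robot with its long side left to right, turned by up to about 12 degrees.
- foil_a: Loose crumpled silvery foil wrapper, a stiff lumpy ball about 38 mm across and 33 mm high, 20 g, on the left half of the board. Origin: centre of its underside.
- foil_b: The other crumpled foil wrapper, alike, on the right half of the board. Origin: centre of its underside.
- scrap_pail: Green round open scrap pail, fixed to the worktop, 80 mm high, 156 mm across outside at the mouth and 124 mm at the foot, wall 4 mm. Origin: centre of its underside.
- jam_jar: Bystander: jar with white lid, 68 mm across, 99 mm high, at the back right. Origin: centre of its underside. Leave alone.
- kitchen_timer: Bystander: kitchen timer with red top, 68 mm wide, 52 mm high, at the front left. Origin: centre of its underside. Leave alone.
- lemon: Bystander: lemon, 71 mm long, 51 mm high, at the back, right of the middle. Origin: centre of its underside. Leave alone.
- spice_jar: Bystander: spice jar with red cap, 45 mm across, 106 mm high, at the left. Origin: centre of its underside. Leave alone.
- salt_shaker: Bystander: salt shaker, 44 mm across, 90 mm high, at the right. Origin: centre of its underside. Leave alone.

How it is judged:
By the outcome, as a careful person would: the job done as asked, in the order asked, and still so for the second after the job is handed in, while the arm keeps its last pose, push and grip.
It also fails if it takes over 67 s, if anything falls off the work surface, if the arm or the gripper's body presses on something with over 40 N, if the wrist force passes 120 N, or if a joint passes its speed limit or range.

## Working session

There is one attempt and no reset: what is moved stays moved. The work goes in short steps, Python scripts to look and compute and a shell command to move; the robot and the scene stay as the last step left them, time stands still between calls to the robot, and variables do not carry over. Pictures are saved under pics/ and viewed, at most 11 in all, crops included, and the job is handed in when it is done.

```bash
mkdir -p pics
python3 - <<'E'
from plant import env
import cv2,numpy as np
for n in("top","side"):
    cv2.imwrite(f"pics/{n}0.png",env.get_image(n))
    c=env.calibration(n);print(n,c)
s=env.sense();print(s["time_s"],s["position"],s["orientation"],s["gripper_width"],env.tip_reach)
E
```

```text
top {'fx': 531.7917289276053, 'fy': 531.7917289276053, 'cx': 284.11134911271336, 'cy': 212.3480714432688, 'R': array([[ 0.46341992, -0.88608647, -0.00962994],
       [-0.78653617, -0.40630124, -0.46505931],
       [ 0.4081701 ,  0.22309204, -0.88522715]]), 't': array([-282.44734126,  381.24487796, 1457.78497431])}
side {'fx': 458.3094357469949, 'fy': 458.3094357469949, 'cx': 280.0074832176474, 'cy': 207.07551181493776, 'R': array([[-0.99948417, -0.02429956,  0.0209982 ],
       [-0.03100224,  0.55938863, -0.82832556],
       [ 0.00838179, -0.82854927, -0.55985342]]), 't': array([ 471.81508813,  150.13850531, 1753.90597387])}
0.1 [168.30528283 601.56085487 302.04582048] [ 1.35983785e-01  9.90710872e-01 -6.09837857e-04 -8.45223542e-05] 92.07740814561387 88.1
```

View pics/top0.png

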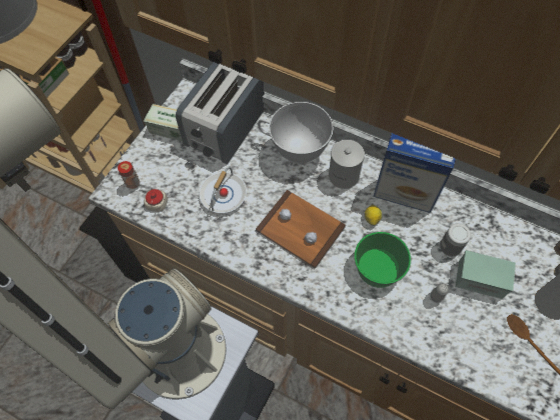

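View pics/side0.png

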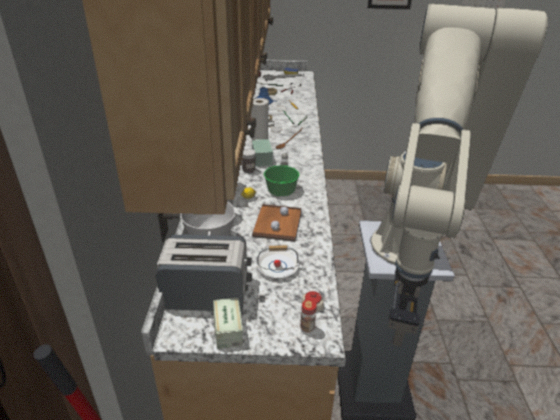

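The top view shows the dish near (222,192) with the red sweet in it, the board at (300,228), foils at (285,215) and (311,238), and the pail at (383,260). In the side view the dish is at (278,262), the board at (278,221) and the pail at (282,180). Next I'll measure with masks.

```bash
cat > h.py <<'E'
from plant import env
import cv2,numpy as np
from scipy.spatial.transform import Rotation as Ro
C={n:env.calibration(n) for n in("top","side")}
def ray(n,p):
    c=C[n];d=c["R"].T@np.array([(p[0]-c["cx"])/c["fx"],(p[1]-c["cy"])/c["fy"],1]);o=-c["R"].T@c["t"]
    return o,d/np.linalg.norm(d)
def plane(n,p,z):
    o,d=ray(n,p);return o+d*(z-o[2])/d[2]
def tri(p,q):
    A=np.zeros((3,3));b=np.zeros(3)
    for n,u in(("top",p),("side",q)):
        o,d=ray(n,u);M=np.eye(3)-np.outer(d,d);A+=M;b+=M@o
    X=np.linalg.solve(A,b);return X
def proj(n,X):
    c=C[n];v=c["R"]@np.asarray(X,float)+c["t"];return v[:2]/v[2]*[c["fx"],c["fy"]]+[c["cx"],c["cy"]]
def blobs(img,lo,hi,box,mn=8):
    h=cv2.cvtColor(img,cv2.COLOR_BGR2HSV);m=cv2.inRange(h,np.array(lo),np.array(hi))
    x0,y0,x1,y1=box;k=np.zeros_like(m);k[y0:y1,x0:x1]=m[y0:y1,x0:x1]
    N,_,st,ce=cv2.connectedComponentsWithStats(k)
    return k,[(ce[i].round(1).tolist(),int(st[i,4]),st[i,:4].tolist()) for i in range(1,N) if st[i,4]>=mn]
E
python3 - <<'E'
from h import *
np.set_printoptions(precision=1,suppress=True)
t=cv2.imread("pics/top0.png");s=cv2.imread("pics/side0.png")
kt,b=blobs(t,(3,110,50),(18,255,255),(250,185,350,270),300);print("board",b)
def cut(im,n,b):
    x0,y0,x1,y1=b;r=cv2.resize(im[y0:y1,x0:x1],None,fx=5,fy=5,interpolation=cv2.INTER_CUBIC);return r
A=cut(t,0,(190,160,350,280));cv2.imwrite("pics/topc.png",A)
cv2.imwrite("pics/sidec.png",cut(s,0,(225,150,335,270)))
cs,_=cv2.findContours(kt,cv2.RETR_EXTERNAL,cv2.CHAIN_APPROX_NONE);c=max(cs,key=cv2.contourArea)
P=np.array([plane("top",p[0],14)[:2] for p in c],np.float32);r=cv2.minAreaRect(P);print("board rect",r)
for n,im,bx,bs in(("top",t,(190,160,250,215),(255,190,345,265)),("side",s,(250,240,305,280),(255,205,302,240))):
    print(n,"red",blobs(im,(0,150,80),(4,255,255),bx)[1],blobs(im,(174,130,80),(180,255,255),bx)[1])
    print(" wood",blobs(im,(7,80,60),(22,255,255),bx)[1])
    print(" foil",blobs(im,(0,0,110),(180,70,255),bs)[1])
    print(" pail",blobs(im,(50,100,30),(80,255,255),(0,0,560,420),200)[1])
E
```

```text
board [([300.8, 227.7], 2694, [261, 193, 80, 71])]
board rect ((483.236572265625, -123.48365020751953), (187.84414672851562, 166.647216796875), 82.86463928222656)
top red [([223.4, 190.9], 26, [221, 189, 6, 5])] []
 wood [([219.7, 179.4], 70, [214, 171, 12, 17])]
 foil [([265.2, 202.9], 644, [255, 190, 32, 40]), ([324.5, 201.3], 932, [288, 190, 57, 32]), ([285.2, 212.9], 78, [279, 209, 12, 9]), ([335.4, 252.1], 505, [318, 228, 27, 37]), ([271.9, 252.9], 840, [255, 231, 46, 34]), ([310.9, 236.3], 89, [305, 232, 12, 10])]
 pail [([378.9, 261.7], 1563, [354, 232, 57, 52])]
side red [([276.5, 261.9], 11, [275, 261, 4, 3])] []
 wood [([277.4, 247.2], 56, [270, 246, 17, 4])]
 foil [([256.9, 211.5], 76, [255, 205, 8, 20]), ([288.2, 207.7], 126, [275, 205, 27, 9]), ([299.1, 230.0], 102, [296, 217, 6, 23]), ([274.6, 224.5], 56, [271, 221, 8, 8]), ([263.0, 238.6], 32, [255, 238, 20, 2])]
 pail [([284.1, 175.3], 331, [265, 166, 34, 18])]
```

View pics/topc.png

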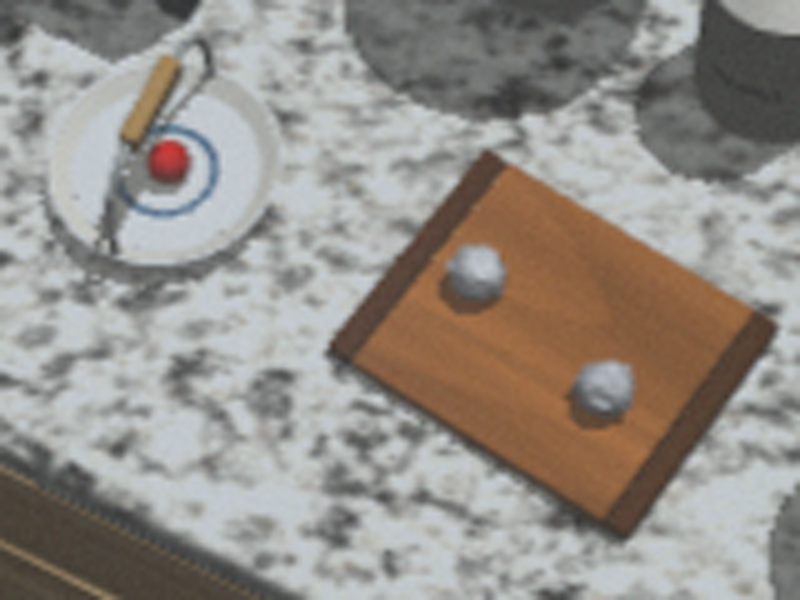

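View pics/sidec.png

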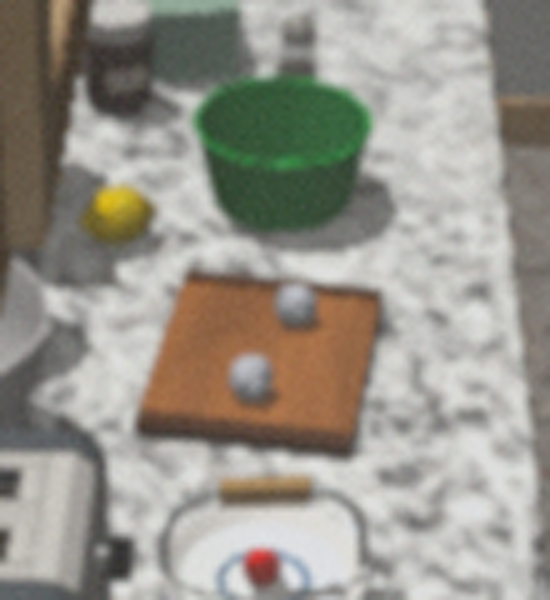

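The crops show foil a at about (285,214) top and (275,225) side, and foil b at (310.5,238) top and (284,211) side. The grip is at about (219.6,179.6) top and (278,247.5) side, and the sweet is inside the blue ring.

```bash
cat > m.py <<'E'
from h import *
np.set_printoptions(precision=1,suppress=True)
T=lambda x,y:((x+.5)/5-.5+190,(y+.5)/5-.5+160)
S=lambda x,y:((x+.5)/5-.5+225,(y+.5)/5-.5+150)
c=[plane("top",T(*p),14) for p in((488,152),(776,326),(627,538),(332,346))]
ctr=np.mean(c,0);v=(c[1]-c[0]+c[2]-c[3])/2;print("board",ctr,"long dir deg",np.degrees(np.arctan2(v[1],v[0])),np.linalg.norm(v))
for nm,a,b,z in(("foil_a",(477,273),(250,377),30.5),("foil_b",(604,391),(296,305),30.5),("gripfar",(170,62),(222,490),90),("gripnear",(130,138),(311,488),90),("sweet",(169,161),(262,567),22)):
    print(nm,tri(T(*a),S(*b)),"top",plane("top",T(*a),z),"side",plane("side",S(*b),z))
cd=[plane("top",T(*p),20) for p in((48,165),(283,165),(165,45),(165,268))];print("dish rough",np.mean(cd,0))
t=cv2.imread("pics/top0.png");k,_=blobs(t,(45,90,20),(85,255,255),(340,220,425,300))
cs,_=cv2.findContours(k,cv2.RETR_EXTERNAL,cv2.CHAIN_APPROX_NONE);c=max(cs,key=cv2.contourArea)
P=np.array([plane("top",p[0],80)[:2] for p in c],np.float32)
# keep upper (far-from-camera) half rim pts : fit circle with r=78
from scipy.optimize import least_squares
up=P[np.array([p[0][1]<256 for p in c])]
r=least_squares(lambda q:np.hypot(*(up-q).T)-78,up.mean(0)-[40,0],loss="soft_l1",f_scale=3);print("pail",r.x,np.abs(r.fun).mean())
E
python3 m.py
python3 - <<'E'
from h import *
s=env.sense();R=Ro.from_quat(s["orientation"]).as_matrix();print(R.round(3),s["position"])
E
```

```text
board [ 483.2 -122.4   14. ] long dir deg -97.7627338013178 214.87532055234647
foil_a [493.8 -65.3  32.9] top [492.8 -64.4  30.5] side [495.6 -70.   30.5]
foil_b [ 459.3 -168.6   31.5] top [ 457.3 -168.    30.5] side [ 461.3 -171.8   30.5]
gripfar [507.1 151.7  95.4] top [508.2 154.1  90. ] side [508.6 144.1  90. ]
gripnear [447.6 145.7  95.9] top [450.9 148.   90. ] side [447.  138.8  90. ]
sweet [479.  145.7  22. ] top [478.2 145.8  22. ] side [479.7 145.3  22. ]
dish rough [479.  149.2  20. ]
pail [ 475.  -381.9] 0.7765642527028516
[[-0.963  0.269 -0.   ]
 [ 0.269  0.963 -0.001]
 [ 0.    -0.001 -1.   ]] [168.30528283 601.56085487 302.04582048]
```

```bash
cat > g.py <<'E'
# usage: g.py x y z yawdeg(of tool y axis) -> shift(m, tool axes) and turn (deg) needed
import sys
from h import *
np.set_printoptions(precision=4,suppress=True)
x,y,z,w=map(float,sys.argv[1:5]);s=env.sense();R=Ro.from_quat(s["orientation"])
a=np.radians(w);Y=np.array([np.cos(a),np.sin(a),0]);Z=np.array([0,0,-1.]);G=Ro.from_matrix(np.c_[np.cross(Y,Z),Y,Z])
print("at",s["time_s"],s["position"].round(1),"w",round(float(s["gripper_width"]),1),"F",np.round(s["ft_force"],1))
print("shift",R.inv().apply(np.array([x,y,z])-s["position"])/1000,"turn",(R.inv()*G).as_rotvec(degrees=True).round(2))
E
python3 -m creep '[[-0.493,-0.555,0,0,0,164.4,-1],[-0.493,-0.555,0,0,0,164.4,-1],[-0.493,-0.555,0,0,0,164.4,-1],[-0.493,-0.555,0,0,0,164.4,-1],[-0.493,-0.555,0,0,0,164.4,-1],[-0.493,-0.555,0,0,0,164.4,-1],[-0.493,-0.555,0,0,0,164.4,-1],[-0.493,-0.555,0,0,0,164.4,-1],[-0.493,-0.555,0,0,0,164.4,-1],[-0.493,-0.555,0,0,0,164.4,-1],[-0.493,-0.555,0,0,0,164.4,-1],[-0.493,-0.555,0,0,0,164.4,-1]]'
python3 g.py 493.5 -65.5 220 -90
```

```text
time_s: 1.3
position: [431.6, 60.5, 302.8]
orientation: [0.862, 0.507, 0.0, 0.0]
ft_force: [1.2, 0.4, 0.2]
gripper_width: 92.0
grasp_force: 0.0
at 1.3 [431.6  60.5 302.8] w 92.0 F [1.2 0.4 0.2]
shift [-0.0799  0.1154  0.0828] turn [ 0.   -0.02 60.88]
```

```bash
python3 -m creep '[[-0.08,0.115,0.08,0,0,60.9,-1],[-0.08,0.115,0.08,0,0,60.9,-1],[-0.08,0.115,0.08,0,0,60.9,-1],[-0.08,0.115,0.08,0,0,60.9,-1],[-0.08,0.115,0.08,0,0,60.9,-1],[-0.08,0.115,0.08,0,0,60.9,-1],[-0.08,0.115,0.08,0,0,60.9,-1],[-0.08,0.115,0.08,0,0,60.9,-1],[-0.08,0.115,0.08,0,0,60.9,-1],[-0.08,0.115,0.08,0,0,60.9,-1]]'
python3 g.py 493.5 -65.5 106 -90
python3 - <<'E'
from h import *
t=env.get_image("top");s=env.get_image("side")
a=cv2.resize(t[165:285,200:330],None,fx=4,fy=4,interpolation=2);b=cv2.resize(s[150:270,240:310],None,fx=4,fy=4,interpolation=2)
cv2.imwrite("pics/n1.png",np.hstack([a,b[:, :280]]))
E
```

```text
time_s: 2.3
position: [493.5, -62.9, 222.7]
orientation: [1.0, 0.005, -0.0, 0.0]
ft_force: [0.8, -0.1, 0.8]
gripper_width: 92.1
grasp_force: 0.0
at 2.3 [493.5 -62.9 222.7] w 92.1 F [ 0.8 -0.1  0.8]
shift [-0.0001  0.0026  0.1167] turn [0.   0.   0.54]
```

View pics/n1.png

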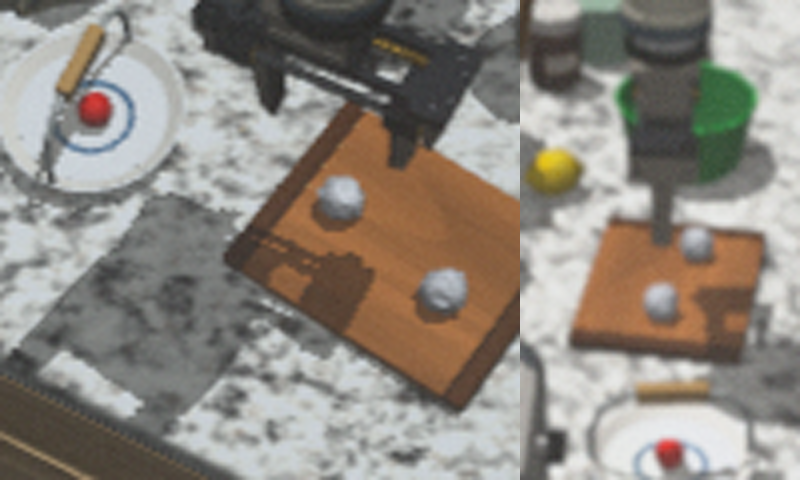

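The view shows the gripper above foil a. It lines up with the foil in the side view, where the fingertip and foil share column 275. Descending.

```bash
python3 -m creep '[[0,0.002,0.04,0,0,0,-1],[0,0.002,0.08,0,0,0,-1],[0,0.002,0.1,0,0,0,-1],[0,0.002,0.115,0,0,0,-1],[0,0.002,0.115,0,0,0,-1],[0,0.002,0.115,0,0,0,1],[0,0.002,0.115,0,0,0,1],[0,0.002,0.115,0,0,0,1],[0,0.002,0.115,0,0,0,1],[0,0.002,0.115,0,0,0,1],[0,0.002,0.115,0,0,0,1],[0,0.002,0.115,0,0,0,1]]'
```

```text
time_s: 3.6
position: [493.6, -64.9, 107.8]
orientation: [1.0, 0.003, 0.0, 0.0]
ft_force: [0.2, -0.7, 0.2]
gripper_width: 38.0
grasp_force: 0.1
```

```bash
python3 -m creep '[[0,0,0,0,0,0,1],[0,0,0,0,0,0,1],[0,0,0,0,0,0,1],[0,0,-0.05,0,0,0,1],[0,0,-0.09,0,0,0,1],[0,0,-0.12,0,0,0,1],[-0.003,0.045,-0.13,0,0,0,1],[-0.006,0.09,-0.13,0,0,0,1],[-0.009,0.14,-0.13,0,0,0,1],[-0.012,0.19,-0.13,0,0,0,1],[-0.014,0.23,-0.13,0,0,0,1],[-0.018,0.27,-0.13,0,0,0,1]]'
python3 g.py 475 -382 150 -90
```

```text
time_s: 4.8
position: [476.8, -336.9, 237.5]
orientation: [1.0, 0.003, -0.0, -0.0]
ft_force: [0.5, 0.1, -0.3]
gripper_width: 36.1
grasp_force: 30.0
at 4.8 [ 476.8 -336.9  237.5] w 36.1 F [ 0.5  0.1 -0.3]
shift [-0.002   0.0451  0.0875] turn [-0.01  0.    0.3 ]
```

```bash
python3 -m creep '[[-0.002,0.03,0,0,0,0,1],[-0.002,0.045,0.01,0,0,0,1],[-0.002,0.045,0.05,0,0,0,1],[-0.002,0.045,0.085,0,0,0,1],[-0.002,0.045,0.085,0,0,0,1],[-0.002,0.045,0.085,0,0,0,1],[-0.002,0.045,0.085,0,0,0,-0.3],[-0.002,0.045,0.085,0,0,0,-0.3],[-0.002,0.045,0.085,0,0,0,-0.3],[-0.002,0.045,0.085,0,0,0,-0.3],[-0.002,0.045,0.035,0,0,0,-0.3],[-0.002,0.045,-0.01,0,0,0,-0.3]]'
python3 g.py 458.5 -169 220 -90
```

```text
time_s: 6.0
position: [474.9, -379.6, 248.3]
orientation: [1.0, 0.003, -0.001, -0.001]
ft_force: [0.1, -1.0, 0.9]
gripper_width: 59.4
grasp_force: 0.0
at 6.0 [ 474.9 -379.6  248.3] w 59.4 F [ 0.1 -1.   0.9]
shift [-0.0152 -0.2107  0.0287] turn [-0.08  0.1   0.33]
```

```bash
python3 -m creep '[[-0.004,-0.05,0,0,0,0,-1],[-0.008,-0.1,0,0,0,0,-1],[-0.012,-0.15,0,0,0,0,-1],[-0.016,-0.195,0,0,0,0,-1],[-0.016,-0.212,0.01,0,0,0,-1],[-0.016,-0.212,0.05,0,0,0,-1],[-0.016,-0.212,0.08,0,0,0,-1],[-0.016,-0.212,0.08,0,0,0,-1]]'
python3 g.py 458.5 -169 107 -90
python3 - <<'E'
from h import *
t=env.get_image("top");s=env.get_image("side")
a=cv2.resize(t[200:290,270:420],None,fx=3.5,fy=3.5,interpolation=2);b=cv2.resize(s[155:245,240:310],None,fx=3.5,fy=3.5,interpolation=2)
cv2.imwrite("pics/n2.png",np.hstack([a,b]))
E
```

```text
time_s: 6.8
position: [456.3, -167.1, 165.2]
orientation: [1.0, 0.003, -0.003, -0.001]
ft_force: [0.1, 0.7, 1.0]
gripper_width: 91.8
grasp_force: 0.0
at 6.8 [ 456.3 -167.1  165.2] w 91.8 F [0.1 0.7 1. ]
shift [0.0025 0.002  0.0582] turn [-0.11  0.3   0.37]
```

View pics/n2.png

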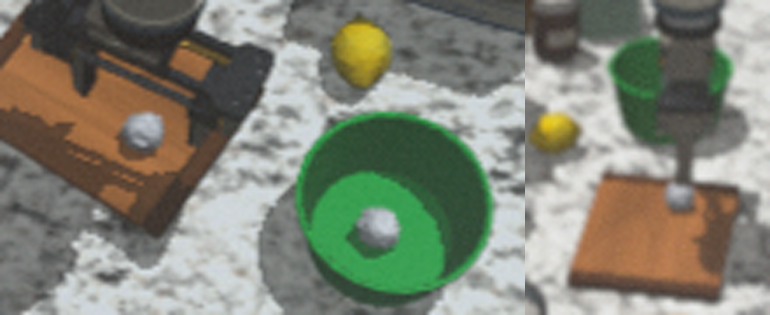

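Foil a lies in the pail, at about (377,230) in the crop. The open fingers straddle foil b, which is at (142,131) in the crop. Grasping it.

```bash
python3 -m creep '[[0.001,0.002,0.03,0,0,0,-1],[0.001,0.002,0.045,0,0,0,-1],[0.001,0.002,0.056,0,0,0,-1],[0.001,0.002,0.056,0,0,0,-1],[0.001,0.002,0.056,0,0,0,1],[0.001,0.002,0.056,0,0,0,1],[0.001,0.002,0.056,0,0,0,1],[0.001,0.002,0.056,0,0,0,1],[0.001,0.002,0.056,0,0,0,1],[0.001,0.002,0.056,0,0,0,1],[0.001,0.002,0.056,0,0,0,1],[0.001,0.002,0.056,0,0,0,1]]'
python3 g.py 475 -382 240 -90
```

```text
time_s: 8.1
position: [459.2, -170.1, 111.7]
orientation: [1.0, 0.003, -0.0, -0.0]
ft_force: [-0.4, 0.1, 1.2]
gripper_width: 34.9
grasp_force: 30.0
at 8.1 [ 459.2 -170.1  111.7] w 34.9 F [-0.4  0.1  1.2]
shift [ 0.0145  0.212  -0.1283] turn [-0.    0.01  0.34]
```

```bash
python3 -m creep '[[0,0,0,0,0,0,1],[0,0,-0.03,0,0,0,1],[0,0,-0.07,0,0,0,1],[0,0,-0.11,0,0,0,1],[0.002,0.03,-0.13,0,0,0,1],[0.005,0.07,-0.13,0,0,0,1],[0.008,0.11,-0.13,0,0,0,1],[0.011,0.15,-0.13,0,0,0,1],[0.015,0.19,-0.13,0,0,0,1],[0.016,0.212,-0.125,0,0,0,1],[0.016,0.212,-0.09,0,0,0,1],[0.016,0.212,-0.05,0,0,0,1]]'
```

```text
time_s: 9.3
position: [476.9, -383.1, 161.6]
orientation: [1.0, 0.002, 0.001, 0.001]
ft_force: [0.4, 1.1, -0.4]
gripper_width: 34.9
grasp_force: 30.0
```

```bash
python3 g.py 475 -382 152 -90; python3 -m creep '[[0,0,0.01,0,0,0,1],[0,0,0.01,0,0,0,1],[0,0,0.01,0,0,0,-0.3],[0,0,0.01,0,0,0,-0.3],[0,0,0.01,0,0,0,-0.3],[0,0,0.01,0,0,0,-0.3],[0,0,-0.03,0,0,0,-0.3],[0,0,-0.07,0,0,0,-0.3],[0,0,-0.10,0,0,0,-0.3],[0,0,-0.10,0,0,0,-0.3]]'; python3 g.py 478 149 260 -84.3
python3 - <<'E'
from h import *
t=env.get_image("top");s=env.get_image("side")
a=cv2.resize(t[165:285,185:425],None,fx=3.3,fy=3.3,interpolation=2)
cv2.imwrite("pics/n3.png",a)
cv2.imwrite("pics/t3.png",t);cv2.imwrite("pics/s3.png",s)
E
```

```text
at 9.3 [ 476.9 -383.1  161.6] w 34.9 F [ 0.4  1.1 -0.4]
shift [-0.0019 -0.0011  0.0096] turn [ 0.1  -0.13  0.26]
time_s: 10.3
position: [478.2, -383.4, 267.0]
orientation: [1.0, 0.003, 0.003, 0.003]
ft_force: [0.5, -0.0, -0.1]
gripper_width: 59.8
grasp_force: 0.0
at 10.3 [ 478.2 -383.4  267. ] w 59.8 F [ 0.5 -0.  -0.1]
shift [ 0.0029 -0.5324  0.0042] turn [ 0.32 -0.36 -5.36]
```

View pics/n3.png

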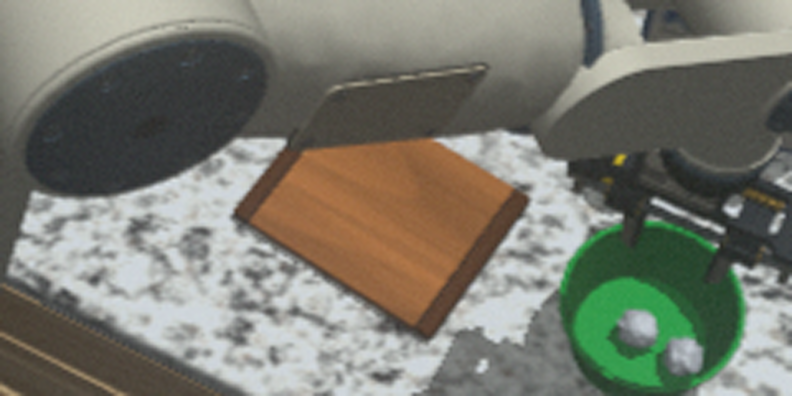

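Both foils are in the pail, at (637,330) and (683,356) in the crop, and the board is clear. Now I'll refine the grip pose from the first pictures.

```bash
python3 - <<'E'
from h import *
np.set_printoptions(precision=1,suppress=True)
for n,bx,f in(("top",(190,160,250,188),"pics/top0.png"),("side",(250,240,305,256),"pics/side0.png")):
    k,b=blobs(cv2.imread(f),(7,70,50),(24,255,255),bx);ys,xs=np.nonzero(k)
    W=np.array([plane(n,p,93)[:2] for p in zip(xs,ys)],np.float32);u,s,v=np.linalg.svd(W-W.mean(0));d=v[0]*np.sign(v[0][0])
    print(n,len(xs),(xs.mean(),ys.mean()),"ctr@93",W.mean(0),"ang",np.degrees(np.arctan2(d[1],d[0])),"len",np.ptp(W@d))
    globals()[n]=(xs.mean(),ys.mean())
print(tri(top,side))
# rim of the dish: white region, fit circle r=75 at z=22
t=cv2.imread("pics/top0.png");k,_=blobs(t,(85,20,0),(130,255,255),(205,175,245,210));ys,xs=np.nonzero(k);print("blue ring",len(xs),np.mean([plane("top",p,8) for p in zip(xs,ys)],0))
E
python3 -m creep '[[0,-0.02,0,0,0,0,-0.3],[0,-0.06,0,0,0,0,-0.3],[0,-0.11,0,0,0,0,-0.3],[0,-0.16,0,0,0,-1,-0.3],[0,-0.21,0,0,0,-2,-0.3],[0,-0.26,0,0,0,-3,-0.3],[0,-0.31,0,0,0,-4,-0.3],[0,-0.36,0,0,0,-5,-0.3],[0,-0.41,0,0,0,-5,-0.3],[0,-0.46,0,0,0,-5,-0.3],[0,-0.51,0,0,0,-5.4,-0.3],[0,-0.532,0,0,0,-5.4,-0.3]]'
python3 -m creep '[[0,0,0,0,0,0,-0.3],[0,0,0,0,0,0,-0.3],[0,0,0,0,0,0,-0.3]]'
python3 g.py 477.5 149 200 -84.3
```

```text
top 75 (np.float64(219.8), np.float64(179.25333333333333)) ctr@93 [479.3 149.9] ang 5.913175 len 60.048035
side 64 (np.float64(277.21875), np.float64(247.375)) ctr@93 [480.1 145.1] ang 6.057813 len 59.651825
[479.2 148.8  95.4]
blue ring 111 [477.8 139.1   8. ]
time_s: 11.6
position: [471.4, 153.7, 260.4]
orientation: [0.999, 0.051, -0.001, -0.0]
ft_force: [0.1, -0.5, 0.1]
gripper_width: 59.4
grasp_force: 0.0
time_s: 11.9
position: [472.6, 149.0, 261.0]
orientation: [0.999, 0.05, -0.001, 0.0]
ft_force: [-0.1, -0.2, 0.8]
gripper_width: 59.7
grasp_force: 0.0
at 11.9 [472.6 149.  261. ] w 59.7 F [-0.1 -0.2  0.8]
shift [0.0049 0.0004 0.061 ] turn [0.03 0.09 0.01]
```

```bash
python3 -m creep '[[0.006,0,0.03,0,0,-0.3,-0.3],[0.006,0,0.05,0,0,-0.3,-0.3],[0.006,0,0.05,0,0,-0.3,-0.3],[0.006,0,0.05,0,0,-0.3,-0.3],[0.006,0,0.05,0,0,-0.3,-0.3]]'
python3 g.py 479 149 159 -84
python3 - <<'E'
from h import *
t=env.get_image("top");s=env.get_image("side")
a=cv2.resize(t[150:222,190:252],None,fx=6,fy=6,interpolation=2);b=cv2.resize(s[220:292,250:308],None,fx=6,fy=6,interpolation=2)
cv2.imwrite("pics/n4.png",np.hstack([a,b]))
p=env.sense();R=Ro.from_quat(p["orientation"])
for sg in(-1,1):
    X=p["position"]+R.apply([0,sg*(p["gripper_width"]/2+4),86]);print(X.round(1),proj("top",X).round(1),proj("side",X).round(1))
E
```

```text
time_s: 12.4
position: [479.8, 150.2, 212.7]
orientation: [0.999, 0.052, 0.001, -0.0]
ft_force: [0.0, -0.6, 1.1]
gripper_width: 59.8
grasp_force: 0.0
at 12.4 [479.8 150.2 212.7] w 59.8 F [ 0.  -0.6  1.1]
shift [-0.001   0.0011  0.0537] turn [-0.01 -0.07 -0.02]
[476.4 184.4 126.8] [208.  169.5] [278.2 247. ]
[483.6 116.6 126.7] [228.9 176.6] [276.6 234.6]
```

View pics/n4.png

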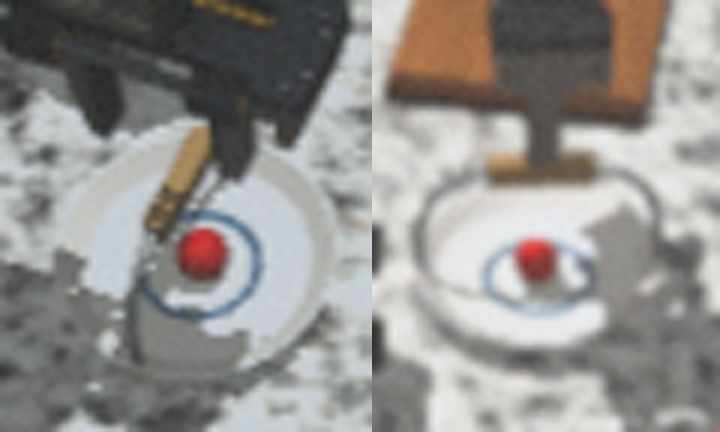

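The fingers straddle the grip. In the side view the finger and the grip centre share column 542 of the crop. Descending, then closing in stages.

```bash
python3 -m creep '[[-0.001,0.001,0.02,0,0,0,-0.3],[-0.001,0.001,0.035,0,0,0,-0.3],[-0.001,0.001,0.045,0,0,0,-0.3],[-0.001,0.001,0.052,0,0,0,-0.3],[-0.001,0.001,0.052,0,0,0,-0.3],[-0.001,0.001,0.052,0,0,0,0.2],[-0.001,0.001,0.052,0,0,0,0.4],[-0.001,0.001,0.052,0,0,0,0.5],[-0.001,0.001,0.052,0,0,0,0.56],[-0.001,0.001,0.052,0,0,0,0.58],[-0.001,0.001,0.052,0,0,0,0.58]]'
python3 g.py 479 149 159 -84
python3 - <<'E'
from h import *
t=env.get_image("top");s=env.get_image("side")
a=cv2.resize(t[150:222,190:252],None,fx=6,fy=6,interpolation=2);b=cv2.resize(s[220:292,250:308],None,fx=6,fy=6,interpolation=2)
cv2.imwrite("pics/n5.png",np.hstack([a,b]))
E
```

```text
time_s: 13.6
position: [478.4, 149.5, 159.8]
orientation: [0.999, 0.053, 0.0, -0.0]
ft_force: [-0.2, -1.1, -0.2]
gripper_width: 19.6
grasp_force: 0.0
at 13.6 [478.4 149.5 159.8] w 19.6 F [-0.2 -1.1 -0.2]
shift [0.0005 0.0005 0.0008] turn [-0.   -0.01  0.04]
```

View pics/n5.png

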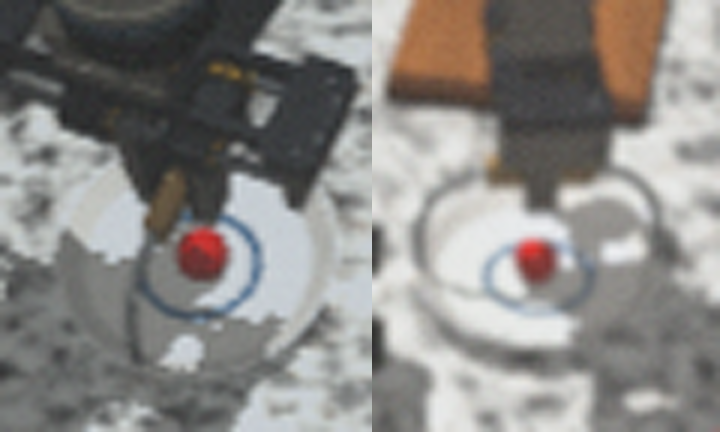

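The grip sits between the fingers at 19.6 mm opening with no contact yet, and the sweet is still centred. Closing.

```bash
python3 -m creep '[[0,0,0,0,0,0,0.6],[0,0,0,0,0,0,0.62],[0,0,0,0,0,0,0.64],[0,0,0,0,0,0,0.66],[0,0,0,0,0,0,0.68],[0,0,0,0,0,0,0.7],[0,0,0,0,0,0,0.74],[0,0,0,0,0,0,0.8],[0,0,0,0,0,0,1],[0,0,0,0,0,0,1],[0,0,0,0,0,0,1],[0,0,0,0,0,0,1]]'
```

```text
time_s: 14.9
position: [478.3, 149.5, 159.5]
orientation: [0.999, 0.053, -0.0, -0.0]
ft_force: [0.6, -0.5, -2.9]
gripper_width: 13.8
grasp_force: 30.0
```

```bash
python3 -m creep '[[0,0,-0.001,0,0,0,1],[0,0,-0.003,0,0,0,1],[0,0,-0.006,0,0,0,1],[0,0,-0.01,0,0,0,1],[0,0,-0.015,0,0,0,1],[0,0,-0.021,0,0,0,1],[0,0,-0.028,0,0,0,1],[0,0,-0.035,0,0,0,1],[0,0,-0.042,0,0,0,1],[0,0,-0.049,0,0,0,1],[0,0,-0.056,0,0,0,1],[0,0,-0.063,0,0,0,1]]'; python3 -m creep '[[0,0,-0.007,0,0,0,1],[0,0,-0.013,0,0,0,1],[0,0,-0.018,0,0,0,1],[0,0,-0.022,0,0,0,1],[0,0,-0.026,0,0,0,1],[0,0,-0.029,0,0,0,1],[0,0,-0.031,0,0,0,1],[0,0,-0.031,0,0,0,1],[0,0,-0.031,0,0,0,1]]'
python3 g.py 482.5 -122.5 253.5 -7.8
python3 - <<'E'
from h import *
t=env.get_image("top");s=env.get_image("side")
a=cv2.resize(t[130:210,180:262],None,fx=5,fy=5,interpolation=2);b=cv2.resize(s[200:280,240:310],None,fx=5,fy=5,interpolation=2)
cv2.imwrite("pics/n6.png",np.hstack([a,b]))
E
```

```text
time_s: 16.1
position: [478.4, 149.4, 223.3]
orientation: [0.999, 0.053, 0.0, -0.0]
ft_force: [0.7, -1.5, -1.8]
gripper_width: 13.6
grasp_force: 30.0
time_s: 17.0
position: [478.3, 149.4, 253.6]
orientation: [0.999, 0.053, -0.0, 0.0]
ft_force: [0.2, -0.1, -2.5]
gripper_width: 13.6
grasp_force: 30.0
at 17.0 [478.3 149.4 253.6] w 13.6 F [ 0.2 -0.1 -2.5]
shift [-0.0245  0.2709  0.0001] turn [ -0.01   0.01 -76.16]
```

View pics/n6.png

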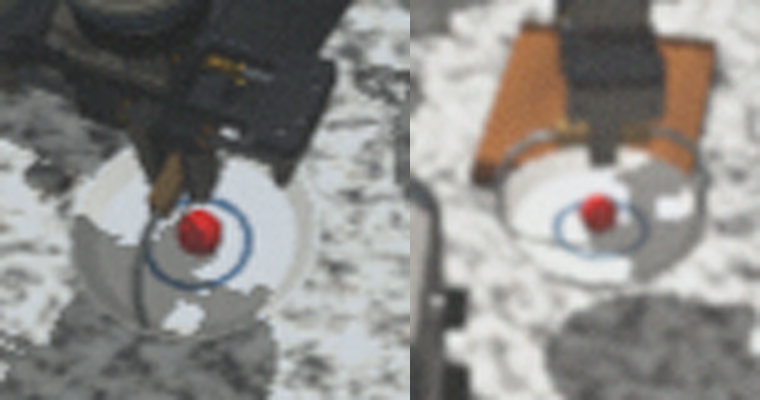

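The dish is lifted and level with the sweet inside the ring, at (200,232) in the top crop. Carrying it smoothly to the board centre.

```bash
python3 -m creep '[[0,0.001,0,0,0,0,1],[-0.0003,0.003,0,0,0,0,1],[-0.0005,0.006,0,0,0,0,1],[-0.0009,0.01,0,0,0,0,1],[-0.0014,0.015,0,0,0,0,1],[-0.0019,0.021,0,0,0,0,1],[-0.0025,0.028,0,0,0,0,1],[-0.0033,0.036,0,0,0,0,1],[-0.004,0.044,0,0,0,0,1],[-0.0047,0.052,0,0,0,0,1],[-0.0054,0.06,0,0,0,0,1],[-0.0061,0.068,0,0,0,0,1]]'
python3 -m creep '[[-0.0007,0.008,0,0,0,0,1],[-0.0014,0.016,0,0,0,0,1],[-0.0022,0.024,0,0,0,0,1],[-0.0029,0.032,0,0,0,0,1],[-0.0036,0.04,0,0,0,0,1],[-0.0043,0.048,0,0,0,0,1],[-0.0051,0.056,0,0,0,0,1],[-0.0058,0.064,0,0,0,0,1],[-0.0065,0.072,0,0,0,0,1],[-0.0072,0.08,0,0,0,0,1],[-0.008,0.088,0,0,0,0,1],[-0.0087,0.096,0,0,0,0,1]]'
python3 -m creep '[[-0.0007,0.008,0,0,0,0,1],[-0.0014,0.016,0,0,0,0,1],[-0.0022,0.024,0,0,0,0,1],[-0.0029,0.032,0,0,0,0,1],[-0.0036,0.04,0,0,0,0,1],[-0.0043,0.048,0,0,0,0,1],[-0.0051,0.056,0,0,0,0,1],[-0.0058,0.064,0,0,0,0,1],[-0.0065,0.072,0,0,0,0,1],[-0.0071,0.079,0,0,0,0,1],[-0.0077,0.085,0,0,0,0,1],[-0.0081,0.09,0,0,0,0,1]]'
python3 -m creep '[[-0.0005,0.005,0,0,0,0,1],[-0.0008,0.009,0,0,0,0,1],[-0.0011,0.012,0,0,0,0,1],[-0.0013,0.014,0,0,0,0,1],[-0.0015,0.016,0,0,0,0,1],[-0.0015,0.017,0,0,0,0,1],[-0.0015,0.017,0,0,0,0,1],[-0.0015,0.017,0,0,0,0,1]]'
python3 g.py 482.5 -122.5 253.5 -7.8
```

```text
time_s: 18.3
position: [479.5, 80.4, 253.7]
orientation: [0.999, 0.053, 0.0, 0.0]
ft_force: [-0.2, -0.0, -2.4]
gripper_width: 13.9
grasp_force: 30.0
time_s: 19.5
position: [481.0, -15.9, 253.7]
orientation: [0.999, 0.053, 0.0, -0.0]
ft_force: [-0.4, -0.0, -2.5]
gripper_width: 13.8
grasp_force: 30.0
time_s: 20.7
position: [482.4, -106.1, 253.7]
orientation: [0.999, 0.053, 0.0, 0.0]
ft_force: [-0.4, -0.4, -2.5]
gripper_width: 13.5
grasp_force: 30.0
time_s: 21.5
position: [482.7, -122.5, 253.7]
orientation: [0.999, 0.053, 0.0, -0.0]
ft_force: [0.3, 0.1, -2.7]
gripper_width: 13.4
grasp_force: 30.0
at 21.5 [ 482.7 -122.5  253.7] w 13.4 F [ 0.3  0.1 -2.7]
shift [-0.0001 -0.0001  0.0002] turn [  0.    -0.   -76.16]
```

```bash
python3 -m creep '[[0,0,0,0,0,-0.5,1],[0,0,0,0,0,-1.5,1],[0,0,0,0,0,-3,1],[0,0,0,0,0,-5,1],[0,0,0,0,0,-7.5,1],[0,0,0,0,0,-10,1],[0,0,0,0,0,-12.5,1],[0,0,0,0,0,-15,1],[0,0,0,0,0,-17.5,1],[0,0,0,0,0,-20,1],[0,0,0,0,0,-22.5,1],[0,0,0,0,0,-25,1]]'
python3 -m creep '[[0,0,0,0,0,-2.5,1],[0,0,0,0,0,-5,1],[0,0,0,0,0,-7.5,1],[0,0,0,0,0,-10,1],[0,0,0,0,0,-12.5,1],[0,0,0,0,0,-15,1],[0,0,0,0,0,-17.5,1],[0,0,0,0,0,-20,1],[0,0,0,0,0,-22.5,1],[0,0,0,0,0,-25,1],[0,0,0,0,0,-27.5,1],[0,0,0,0,0,-30,1]]'
python3 -m creep '[[0,0,0,0,0,-2.5,1],[0,0,0,0,0,-5,1],[0,0,0,0,0,-7.5,1],[0,0,0,0,0,-10,1],[0,0,0,0,0,-12.5,1],[0,0,0,0,0,-15,1],[0,0,0,0,0,-17,1],[0,0,0,0,0,-18.7,1],[0,0,0,0,0,-20,1],[0,0,0,0,0,-20.8,1],[0,0,0,0,0,-21.2,1],[0,0,0,0,0,-21.2,1]]'
python3 -m creep '[[0,0,0,0,0,0,1],[0,0,0,0,0,0,1],[0,0,0,0,0,0,1],[0,0,0,0,0,0,1],[0,0,0,0,0,0,1],[0,0,0,0,0,0,1]]'
python3 g.py 482.5 -122.5 253.5 -7.8
python3 - <<'E'
from h import *
t=env.get_image("top");s=env.get_image("side")
a=cv2.resize(t[165:285,245:345],None,fx=4.5,fy=4.5,interpolation=2);b=cv2.resize(s[150:270,240:315],None,fx=4.5,fy=4.5,interpolation=2)
cv2.imwrite("pics/n7.png",np.hstack([a,b]))
E
```

```text
time_s: 22.7
position: [482.6, -122.6, 253.7]
orientation: [0.963, 0.269, 0.0, 0.0]
ft_force: [-0.5, -0.1, -2.5]
gripper_width: 13.8
grasp_force: 30.0
time_s: 23.9
position: [482.7, -122.6, 253.7]
orientation: [0.861, 0.509, 0.0, 0.0]
ft_force: [0.1, 0.3, -3.0]
gripper_width: 13.7
grasp_force: 30.0
time_s: 25.1
position: [482.6, -122.6, 253.7]
orientation: [0.753, 0.658, -0.0, -0.0]
ft_force: [0.3, -0.7, -4.0]
gripper_width: 13.3
grasp_force: 30.0
time_s: 25.7
position: [482.6, -122.6, 253.7]
orientation: [0.753, 0.658, 0.0, 0.0]
ft_force: [0.3, 0.2, -3.5]
gripper_width: 13.7
grasp_force: 30.0
at 25.7 [ 482.6 -122.6  253.7] w 13.7 F [ 0.3  0.2 -3.5]
shift [ 0.0001 -0.0002  0.0002] turn [ 0.   -0.    0.03]
```

View pics/n7.png

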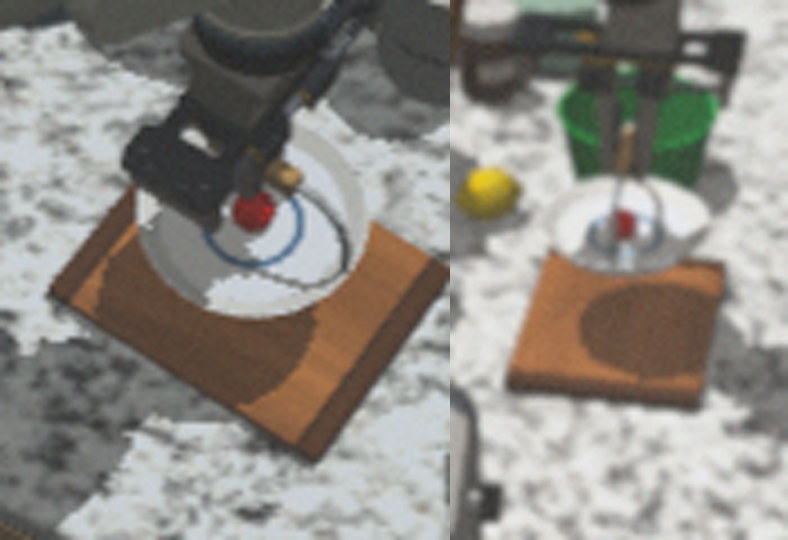

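The dish is level over the middle of the board with its handle along the long side. The sweet is inside the ring, at (253,211) in the top crop. One more second to settle, then I'll hand in.

```bash
python3 -m creep '[[0,0,0,0,0,0,1],[0,0,0,0,0,0,1],[0,0,0,0,0,0,1],[0,0,0,0,0,0,1],[0,0,0,0,0,0,1],[0,0,0,0,0,0,1],[0,0,0,0,0,0,1],[0,0,0,0,0,0,1],[0,0,0,0,0,0,1],[0,0,0,0,0,0,1]]'
python3 -c "
from plant import env
print(env.sign_off())"
```

```text
time_s: 26.8
position: [482.6, -122.6, 253.7]
orientation: [0.753, 0.658, -0.0, -0.0]
ft_force: [0.1, 1.0, -3.1]
gripper_width: 13.7
grasp_force: 30.0
the job is handed in; nothing more can be done
None
```

The job is handed in at 26.8 s: both foil wrappers are in the scrap pail, and the dish is held level and at rest about 8 cm over the middle of the board, handle along the long side, sweet inside the blue ring in every picture taken.

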